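# Close the loaded tube pod with its bayonet cap and hold it down

### The job

Close the tube pod that holds the purple-stoppered tube: set the cap on it with red marks in line, push it straight in against the spring until its rim meets the blue ledge, then twist it clockwise (seen from above) about a quarter turn to the stop. Finish holding it there: keep your grip on the cap, still turned to the stop and still pressed fully down on the ledge, and do not let go. Leave the empty pod without a cap, and leave the tube rack and dropper bottles where they are.

Things in the scene. Friction and masses are not known exactly. Their poses are not given: they have to be found in the camera images.
- cap_grip (a point): The loose cap, standing on its rim: white cup, 71 diameter, 43 high, open below, 0.08 to 0.17 kg; on top a blue grip block 44 long (x), 26 wide (y), 35 high, red line along it (78 high in all). Point: on the axis inside the block, 66 above the rim, 23 above the cup's top face. z up, x along the block. The same turned half round.
- cap_notch (a point): Point on the rim plane at the notch on the cap's +x side, 29 from the axis. Inside the rim is a lip 6 thick, inner diameter 53, with two notches 16 wide, at the cap's +x and -x; red marks down the cup's outside show them.
- pod_ledge (a point): The pod to close, fixed: blue foot 80 diameter, 45 high, its top face is the ledge; on it a white neck 48 diameter, chamfered to 38 at its top 77 above the bench; a purple tube stopper (16 diameter) stands out to 92. Point: centre of the ledge, 45 above the bench, z up. Fully down the cap's rim lies on the ledge: cap_grip is then 66 above this point.
- pod_lug (a point): Red lug on the neck at the pod's +x side (another at -x): 7 wide, 10 to 16 above the ledge, to 30.5 from the axis; red marks on the foot below. Point: lug centre. Cap x must lie along pod x (either way, within about 8 deg) to go on; it turns only in the last 4 mm, only clockwise from above, and stops at 75 deg (1.31 rad). Not pressed, it springs up 4 mm under the lugs.
- tube (a joint): How far the tube is pushed down on its spring, m: 0 = up, 0.008 = cap fully down. The cap meets the stopper when its rim is 8 mm above the ledge; the spring pushes back with about 2 N at first, 10 N fully down.
- empty_pod: A second pod of the same shape, fixed, with no tube (a flat black hole in the top of its neck, 77 above the bench); it stays uncapped. Origin at the centre of its foot on the bench.
- tube_rack: Bystander: black rack, 60 (x) by 130 (y), 80 high with coloured-stoppered tubes, loose on the bench; origin at the centre of its underside.
- dropper_red: Bystander: amber dropper bottle, 28 diameter, 70 high, red teat; origin at the centre of its underside.
- dropper_yellow: Bystander: amber dropper bottle, 28 diameter, 70 high, yellow teat; origin at the centre of its underside.
There are look-alikes about, which are no part of the job. Leave any orange look-alike of the part that bears pod_ledge alone.

How it is judged:
On the way, in this order (a step that is already met when the one before it is completed fails the run):
1. the cap is pushed straight in over the lugs, rim within 4.5 mm of the ledge, not yet turned (z of cap_grip in the frame of pod_ledge below 0.0705 m and horizontal distance between cap_grip and pod_ledge below 0.006 m and angle between the x axis of cap_grip and the x axis of pod_ledge, either way round below 0.4 rad), for 0.05 s.
2. the cap is turned to within 10 degrees of the stop, under the lugs (z of cap_grip in the frame of pod_ledge below 0.0715 m and horizontal distance between cap_grip and pod_ledge below 0.006 m and angle between the x axis of cap_grip and the x axis of pod_ledge, either way round above 1.13 rad), for 0.2 s.
At the end, for the whole second after the job is handed in: The cap is on the loaded pod, turned to within 10 degrees of the 75 degree stop, pressed down against the spring with its rim within 2 mm of the ledge, upright within 0.08 rad, and the fingers still hold it (contact over 2 N) (z of cap_grip in the frame of pod_ledge below 0.068 m and value of joint tube above 0.0058 m and horizontal distance between cap_grip and pod_ledge below 0.006 m and angle between the x axis of cap_grip and the x axis of pod_ledge, either way round above 1.13 rad and angle between cap_grip's own z axis and vertical below 0.08 rad and contact force between the fingers and cap above 2 N); the arm keeps its last pose, push and grip.
It fails at once if a bystander was moved more than 2 cm or tipped (distance of any of tube_rack, dropper_red, dropper_yellow from where it was at the start of the episode above 0.02 m or angle between any of tube_rack, dropper_red, dropper_yellow's own z axis and vertical above 0.4 rad).
It fails at once if the cap was put on the empty pod (horizontal distance between cap_grip and empty_pod below 0.02 m and height (world z) of cap_grip below 0.135 m).
It also fails if it takes over 42 s, if anything falls off the work surface, if the arm or the gripper's body presses on something with over 40 N, if the wrist force passes 120 N, or if a joint passes its speed limit or range.

### The arm

A 6-joint arm with a two-finger parallel gripper is mounted at the origin on the work surface. World frame = base frame: x ahead of the robot, y to its left, z up, the work surface at z = 0. Lengths are in m, angles in rad, forces in N, time in s.
With the tool pointing down it reaches from about 0.2 to 0.875 m from the base axis. Payload 3.4 kg.
Tool frame: the origin (TCP) lies between the finger pads; the fingertips stand 25 mm ahead of it and the grasp point (between the pads) lies 6 mm ahead of it (r.nose_length is the z of the fingertips in the tool frame, in m); z points along the fingers, x is the direction in which the jaws open and shut, and the axes are right-handed (so a half turn about z gives the same grasp; the last joint's range is limited). The gripper opens to 94 mm and grips with 3 to 60 N. Pads are 16 mm wide; open, the fingers measure 119 mm over their backs; the gripper's body (75 mm by 177 mm) begins 78 mm behind the grasp point.
Start: joints at [-1.338, 0.276, 1.505, -0, 1.361, -0.121], TCP at [0.199, -0.539, 0.23] pointing down, gripper open.
Joint ranges: [-2.89, 2.89], [-0.75, 2.08], [0.22, 2.7], [-1.18, 4.32], [0.11, 2.71], [-2.7, 2.7]. Speed limits (rad/s): [2.57, 2.57, 3.14, 3.14, 3.14, 3.14].

### API

Orientations are given as a unit quaternion [w, x, y, z].
In Python, from plant import r, gripper_to, inverse_kinematics, vision, models, telemetry gives the robot as it stands. Calls block until the motion is done:
- r.move_to(position, orientation): joint-space move of the TCP to a pose.
- r.move_l(position, rot=None, vel=0.15, guard=None): straight line of the TCP; rot=None keeps the orientation; vel is the mean speed in m/s. With guard (N) it stops when the force on the tool has changed by that much, and returns True; else False.
- r.movej(angles): joint-space move.
- gripper_to(opening, f_grip=None): finger opening in m; f_grip is the grip in N (None keeps the last); returns when the fingers have stopped.
- r.hold(seconds).
- inverse_kinematics(position, orientation): joint angles nearest the present ones, or None.
- vision.snapshot(name): name is "side" or "top" or "wrist"; returns the picture (400x640x3 uint8, red, green, blue); there is no depth.
- vision.get_calibration(name): a dict with "fx", "fy", "cx", "cy" (pixels), "D" ([k1, k2, p1, p2, k3] as OpenCV has them; the pictures are not rectified), "position" and "orientation" of the camera in the world. Camera axes: x right, y down, z forward; pixel columns grow to the right and rows downward; lengths in m; the calibration is good to about 2 mm. A picture is of the moment at which its call begins: read the wrist's pose just before it. get_calibration takes no time and is no camera call; for the wrist camera it gives the pose at the moment of the call.
A pose or a line that the arm cannot do raises r.PlanningError and nothing moves.
- r.sign_off(): hands the job in, once; it reports no verdict.
Trained networks look in the newest picture that a camera, given by its name, has taken for a name from the list of things; names that differ only in an ending like _2 or _b are one class to them, and where a whole thing is asked for, a point or a joint stands for the part that bears it (a point fixed in the world has none). Each returns a list of dicts, best first, with "score" (0 to 1); they miss things now and then, are a little off and sometimes report something else, mostly with a low value. They report only what shows in the picture. A call takes as long as a camera call. They do not tell look-alikes from the thing itself.
- models.boxes_of(thing, camera): "at" ([x, y, z] in m, in world coordinates, good to about 4 mm: the middle of the surface that is visible of it).
- models.regions_of(thing, camera): "pixels" (400x640 bool, what is visible of it).
- models.mark_of(thing, camera): "at" ([x, y, z] in m, in world coordinates, good to about 4 mm: a listed point, or the origin of a listed thing).
Readings, each from a call of its own:
- telemetry.current_t(): time.
- telemetry.current_joints(): joint angles.
- telemetry.current_dq(): joint speeds.
- telemetry.current_joint_efforts(): joint torques, N m.
- telemetry.current_ee_pos(): TCP position.
- telemetry.current_tool_rot(): TCP orientation.
- telemetry.current_wrist_force(): force on the tool from outside, world axes, zero at the start.
- telemetry.current_torque(): the same for the moment, N m.
- telemetry.current_opening(): finger opening in m.
Only numpy, scipy, OpenCV 4.12 (cv2) and the standard library are available. Lean on these libraries where they do the work, as an engineer would, in place of code of your own. Each camera call takes 0.05 s, during which the arm holds its last target. There are 200 camera calls.

## Working session

There is one attempt and no reset: what is moved stays moved. The work goes in short steps, each a Python script; the robot and the scene stay as the last script left them, time stands still between calls to the robot, and variables do not carry over. Pictures are saved under pics/ and viewed, about 8 in all and at most 12, crops included, and the job is handed in when it is done.

```bash
mkdir -p pics; ls; python3 - <<'E'
from plant import r, vision, models, telemetry
import cv2
for c in ["top","side"]:
    im=vision.snapshot(c); cv2.imwrite(f"pics/{c}0.png",im[:,:,::-1])
    k=vision.get_calibration(c); print(c,{a:(list(map(lambda v:round(float(v),4),b)) if hasattr(b,'__len__') else round(float(b),2)) for a,b in k.items()})
    for t in ["cap_grip","cap_notch","pod_ledge","pod_lug","empty_pod","tube_rack","dropper_red","dropper_yellow"]:
        print(t,[(round(d["score"],2),[round(float(x),3) for x in d["at"]]) for d in models.mark_of(t,c)])
print(telemetry.current_t())
E
```

```text
pics
top {'fx': 420.66, 'fy': 420.66, 'cx': 324.03, 'cy': 201.15, 'D': [-0.0178, 0.0, 0.0, 0.0, 0.0], 'position': [0.4431, -0.0178, 0.9185], 'orientation': [-0.0742, 0.7505, -0.6532, 0.0678]}
cap_grip [(0.73, [0.497, 0.201, 0.067])]
cap_notch [(0.73, [0.523, 0.186, 0.001])]
pod_ledge [(0.98, [0.493, -0.26, 0.046]), (0.77, [0.54, -0.129, 0.046])]
pod_lug [(0.73, [0.734, -0.181, 0.001]), (0.71, [0.522, -0.25, 0.061]), (0.6, [0.566, -0.118, 0.059])]
empty_pod [(0.7, [0.519, 0.035, 0.002])]
tube_rack [(0.91, [0.696, 0.177, 0.001]), (0.36, [0.491, -0.256, 0.048])]
dropper_red [(0.62, [0.734, -0.093, 0.002])]
dropper_yellow [(0.44, [0.735, -0.179, -0.002])]
side {'fx': 432.2, 'fy': 432.2, 'cx': 318.95, 'cy': 195.48, 'D': [-0.0365, 0.0, 0.0, 0.0, 0.0], 'position': [0.2699, -0.4997, 0.6111], 'orientation': [-0.4049, 0.8681, -0.2609, 0.1197]}
cap_grip [(0.59, [0.497, 0.206, 0.068])]
cap_notch [(0.75, [0.524, 0.187, 0.002])]
pod_ledge [(0.78, [0.497, -0.259, 0.042]), (0.73, [0.541, -0.127, 0.044])]
pod_lug [(0.96, [0.566, -0.116, 0.059]), (0.74, [0.52, -0.25, 0.06]), (0.19, [0.522, 0.187, -0.001])]
empty_pod [(0.91, [0.52, 0.034, 0.004])]
tube_rack [(0.72, [0.69, 0.18, -0.006])]
dropper_red [(0.69, [0.733, -0.1, -0.001])]
dropper_yellow [(0.67, [0.737, -0.182, 0.003])]
0.9
```

View pics/top0.png

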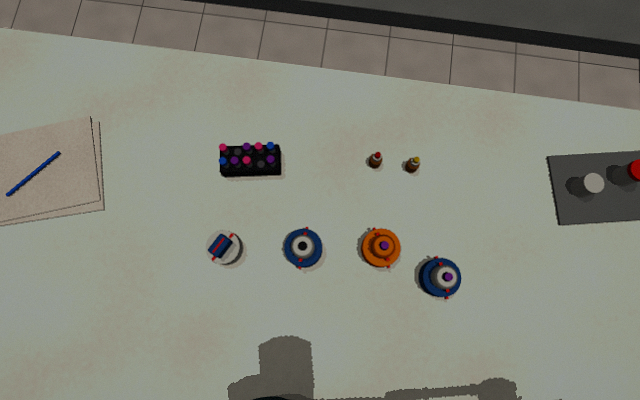

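View pics/side0.png

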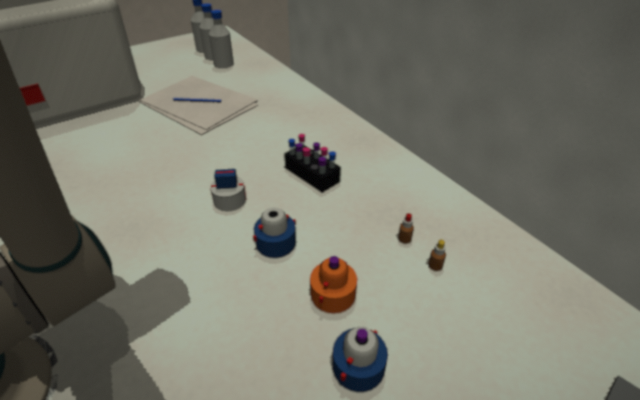

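Candidates for the pod: blue with black hole, top (303,247), is the empty one. Orange at (381,247) is the look-alike. Blue foot with white neck and purple stopper at (440,277) is the target. The only cap is at (224,247). I'll check the target and the cap close up with the wrist camera.

```bash
cat > h.py <<'E'
from plant import r, gripper_to, inverse_kinematics, vision, models, telemetry
import numpy as np, cv2
from scipy.spatial.transform import Rotation as R
def down(yaw):  # tool z down, tool x at world angle yaw
    q=(R.from_euler('z',yaw)*R.from_euler('x',np.pi)).as_quat(); return [q[3],q[0],q[1],q[2]]
def Rw(q): return R.from_quat([q[1],q[2],q[3],q[0]])
def ray(k,uv): # unit-plane rays, world
    p=cv2.undistortPoints(np.array(uv,float).reshape(-1,1,2),np.array([[k['fx'],0,k['cx']],[0,k['fy'],k['cy']],[0,0,1]]),np.array(k['D']))[:,0]
    return Rw(k['orientation']).apply(np.c_[p,np.ones(len(p))])
def onplane(k,uv,z):
    d=ray(k,uv);o=np.array(k['position']); return o+d*((z-o[2])/d[:,2])[:,None]
def proj(k,P):
    Rm=Rw(k['orientation']).inv(); t=-Rm.apply(k['position'])
    return cv2.projectPoints(np.array(P,float).reshape(-1,1,3),Rm.as_rotvec(),t,np.array([[k['fx'],0,k['cx']],[0,k['fy'],k['cy']],[0,0,1]]),np.array(k['D']))[0][:,0]
E
python3 - <<'E'
from h import *
q=telemetry.current_tool_rot();p=telemetry.current_ee_pos();k=vision.get_calibration('wrist')
T=Rw(q); print("cam in tool",T.inv().apply(np.array(k['position'])-p),(T.inv()*Rw(k['orientation'])).as_matrix().round(2).tolist(), k['fx'],k['cx'],k['cy'])
off=T.inv().apply(np.array(k['position'])-p)
def look(xy,yaw,h):
    Q=down(yaw); o=Rw(Q).apply(off); return [xy[0]-o[0],xy[1]-o[1],h],Q
for nm,xy,yaws in [("pod",(.495,-.26),np.radians([111,-69,36,-144])),("cap",(.497,.203),np.radians([57,-123]))]:
    for y in yaws:
        for z in (.15,.3):
            s=inverse_kinematics([*xy,z],down(y)); print(nm,round(np.degrees(y)),z,None if s is None else np.round(s,2))
P,Q=look((.495,-.26),np.radians(-69),.27)
r.move_to(P,Q)
k=vision.get_calibration('wrist'); im=vision.snapshot('wrist'); cv2.imwrite('pics/w_pod.png',im[:,:,::-1])
np.save('k_pod.npy',k,allow_pickle=True)
for t in ["pod_ledge","pod_lug"]: print(t,[(round(d["score"],2),np.round(d["at"],4)) for d in models.mark_of(t,'wrist')])
P,Q=look((.497,.203),np.radians(57),.27)
try: r.move_to(P,Q)
except r.PlanningError as e: print(e); P,Q=look((.497,.203),np.radians(-123),.27); r.move_to(P,Q)
k=vision.get_calibration('wrist'); im=vision.snapshot('wrist'); cv2.imwrite('pics/w_cap.png',im[:,:,::-1])
np.save('k_cap.npy',k,allow_pickle=True)
for t in ["cap_grip","cap_notch"]: print(t,[(round(d["score"],2),np.round(d["at"],4)) for d in models.mark_of(t,'wrist')])
print(telemetry.current_t(), telemetry.current_joints())
cv2.imwrite('pics/w2.png',np.hstack([cv2.imread('pics/w_pod.png')[:,120:520],cv2.imread('pics/w_cap.png')[:,120:520]]))
E
```

```text
cam in tool [-1.26668944e-04 -8.14580670e-02 -1.54308497e-01] [[1.0, -0.0, -0.0], [0.0, 0.96, 0.28], [0.0, -0.28, 0.96]] 318.8482800196656 321.2120251814384 204.191308379434
pod 111 0.15 [-0.61  0.31  1.67  0.    1.17 -2.55]
pod 111 0.3 [-0.61  0.22  1.41  0.    1.51 -2.55]
pod -69 0.15 [-0.61  0.31  1.67 -0.    1.17  0.6 ]
pod -69 0.3 [-0.61  0.22  1.41 -0.    1.51  0.6 ]
pod 36 0.15 [-0.61  0.31  1.67 -0.    1.17 -1.24]
pod 36 0.3 [-0.61  0.22  1.41 -0.    1.51 -1.24]
pod -144 0.15 [-0.61  0.31  1.67  0.    1.17  1.91]
pod -144 0.3 [-0.61  0.22  1.41  0.    1.51  1.91]
cap 57 0.15 [ 0.26  0.28  1.71 -0.    1.15 -0.74]
cap 57 0.3 [ 0.26  0.19  1.46 -0.    1.5  -0.74]
cap -123 0.15 [0.26 0.28 1.71 0.   1.15 2.4 ]
cap -123 0.3 [0.26 0.19 1.46 0.   1.5  2.4 ]
pod_ledge [(0.78, array([ 0.5398, -0.1283,  0.0468])), (0.74, array([ 0.5216, -0.2483,  0.0596])), (0.6, array([ 0.4936, -0.261 ,  0.0445]))]
pod_lug [(0.66, array([ 0.5193, -0.2469,  0.057 ]))]
cap_grip [(0.82, array([0.4956, 0.2049, 0.0641]))]
cap_notch []
4.1917 [ 1.53583278e-01  2.75649825e-01  1.40776573e+00 -2.61299835e-04
  1.45809217e+00 -8.39449336e-01]
```

View pics/w2.png

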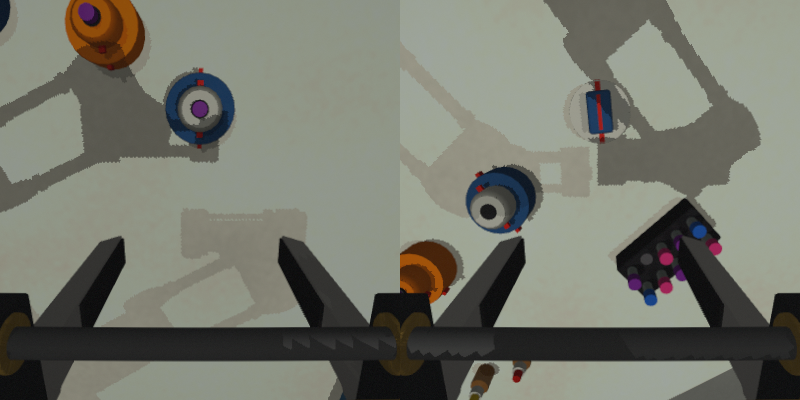

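Wrist picture: the left half shows the purple-stoppered white neck on the blue foot at (200,109), with red marks vertical. The right half shows the cap block at (600,111) with its red line slightly tilted. Both choices are confirmed, so I'll extract precise values.

```bash
cat > ext.py <<'E'
from h import *
def blob(im,cond,c,rad):
    v,u=np.nonzero(cond); m=np.hypot(u-c[0],v-c[1])<rad; return np.c_[u,v][m]
def masks(im):
    h=cv2.cvtColor(im,cv2.COLOR_BGR2HSV).astype(int);H,S,V=h[...,0],h[...,1],h[...,2]
    return dict(red=((H<6)|(H>174))&(S>130)&(V>50),purple=(H>130)&(H<160)&(S>100)&(V>30),blue=(H>100)&(H<122)&(S>130)&(V>25))
E
python3 - <<'E'
from ext import *
im=cv2.imread('pics/w_pod.png');k=np.load('k_pod.npy',allow_pickle=True).item();M=masks(im);c=(320,109)
p=blob(im,M['purple'],c,20);print('stopper',len(p),onplane(k,[p.mean(0)],.092))
b=blob(im,M['blue'],c,45);(e,ax,an)=cv2.fitEllipse(cv2.convexHull(b.astype(np.int32)));print('foot',e,ax,onplane(k,[e],.045))
rd=blob(im,M['red'],c,50);print(rd.tolist()[::4],len(rd))
up=rd[rd[:,1]<c[1]];lo=rd[rd[:,1]>c[1]]
w=onplane(k,[up.mean(0),lo.mean(0)],.055);d=w[0]-w[1];print('marks',w,'mid',w.mean(0),'yaw',np.degrees(np.arctan2(d[1],d[0])))
im=cv2.imread('pics/w_cap.png');k=np.load('k_cap.npy',allow_pickle=True).item();M=masks(im);c=(320,111)
b=blob(im,M['blue']|M['red'],c,28);b=b[(abs(b[:,1]-111)<24)]
rect=cv2.minAreaRect(b.astype(np.int32));print('block',rect,onplane(k,[rect[0]],.078))
rd=blob(im,M['red'],c,45);lr=rd[abs(rd[:,1]-111)<15];w=onplane(k,lr,.078)
vx,vy,_,_=cv2.fitLine(w[:,:2].astype(np.float32),cv2.DIST_L2,0,.01,.01).ravel();print('yaw cap',np.degrees(np.arctan2(vy,vx)),w.mean(0),len(lr))
for n,im_,kk,cc in[('cap',im,k,c)]:
    up=rd[rd[:,1]<88];lo=rd[rd[:,1]>134]; print(up.mean(0),lo.mean(0)); w=onplane(kk,[up.mean(0),lo.mean(0)],.043);d=w[0]-w[1];print(w.mean(0),np.degrees(np.arctan2(d[1],d[0])))
a=cv2.imread('pics/w_pod.png')[59:159,270:370];b=im[61:161,270:370]
cv2.imwrite('pics/z.png',cv2.resize(np.hstack([a,b]),None,fx=4,fy=4,interpolation=cv2.INTER_NEAREST))
E
```

```text
stopper 214 [[ 0.49718488 -0.25783927  0.092     ]]
foot (319.46771240234375, 107.9684829711914) (67.64541625976562, 70.29151916503906) [[ 0.49817243 -0.25724514  0.045     ]]
[[319, 68], [320, 69], [320, 70], [320, 71], [319, 80], [317, 81], [321, 81], [318, 82], [322, 82], [319, 83], [317, 84], [321, 84], [318, 85], [322, 85], [320, 132], [318, 133], [317, 134], [321, 134], [319, 135], [317, 136], [321, 136], [320, 137], [319, 145], [319, 146], [319, 147]] 98
marks [[ 0.52668822 -0.24708828  0.055     ]
 [ 0.46773477 -0.2683804   0.055     ]] mid [ 0.4972115  -0.25773434  0.055     ] yaw 19.858115405816392
block ((319.0639343261719, 110.99380493164062), (46.55669021606445, 23.310455322265625), 84.47245788574219) [[0.49565261 0.2012026  0.078     ]]
yaw cap -27.901283 [0.49593589 0.2011005  0.078     ] 103
[316.94117647  84.08823529] [321.42424242 137.87878788]
[0.49600579 0.20091245 0.043     ] 151.69084585725815
```

View pics/z.png

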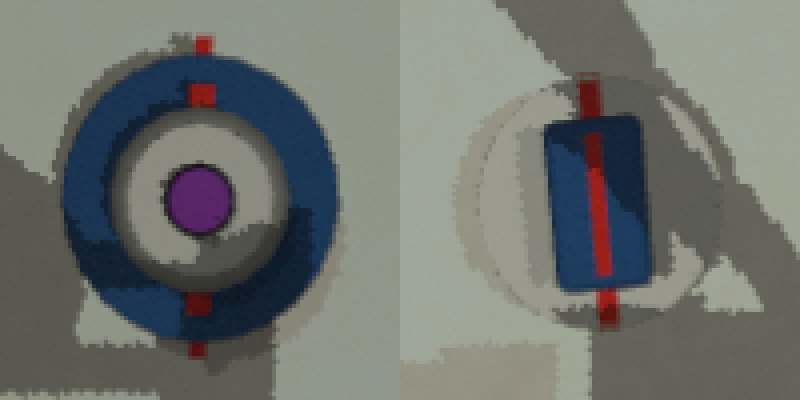

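Cap: (0.496, 0.201), block yaw −28.2°. Pod: (0.497, −0.258), yaw 19.9°. Next I grasp and lift, then look at the pod from a second yaw to cancel any camera bias.

```bash
python3 - <<'E'
from ext import *
off=np.array([0,-.0815,-.154]);rad=np.radians
Q=down(rad(61.8))
gripper_to(.06); r.move_to([.496,.201,.14],Q); r.move_l([.496,.201,.070],vel=.1,guard=8)
print('z',telemetry.current_ee_pos()); gripper_to(.0,f_grip=50); print('open',telemetry.current_opening(),telemetry.current_wrist_force())
r.move_l([.496,.201,.25],vel=.25); print('F',telemetry.current_wrist_force(),telemetry.current_opening())
Q=down(rad(20)); o=Rw(Q).apply(off); r.move_to([.497-o[0],-.258-o[1],.27],Q)
k=vision.get_calibration('wrist'); im=cv2.cvtColor(vision.snapshot('wrist'),cv2.COLOR_RGB2BGR); cv2.imwrite('pics/w_pod2.png',im); np.save('k_pod2.npy',k,allow_pickle=True)
M=masks(im);c=proj(k,[[.497,-.258,.092]])[0];print('c',c)
p=blob(im,M['purple'],c,20);print('stopper',len(p),onplane(k,[p.mean(0)],.092))
rd=blob(im,M['red'],c,50);x=rd-c;print(len(rd))
a=rd[x[:,0]<0];b=rd[x[:,0]>0]
if len(a) and len(b):
    w=onplane(k,[a.mean(0),b.mean(0)],.055);d=w[1]-w[0];print('mid',w.mean(0),'yaw',np.degrees(np.arctan2(d[1],d[0])))
print(telemetry.current_t(),telemetry.current_opening())
E
```

```text
z [0.49684529 0.20109112 0.07063975]
open 0.025141161219234695 [ 0.30045793 -0.85779003  0.39268211]
F [-0.42817789 -0.51883296 -1.91470605] 0.0258811658002201
c [320.01499418 113.22118748]
stopper 215 [[ 0.49688806 -0.25773583  0.092     ]]
94
mid [ 0.49701131 -0.25799504  0.055     ] yaw 19.40926481914568
9.8833 0.025334487526659843
```

View pics/w_pod2.png

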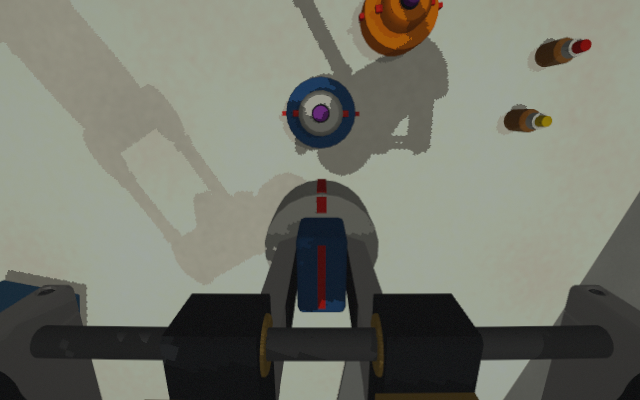

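The cap sits straight in the grip, with its marks centred at (321,200). Both pod views agree to 0.4 mm, so I'll insert now.

```bash
python3 - <<'E'
from ext import *
rad=np.radians; Q=down(rad(19.6-90)); x,y=.4967,-.258
def st(n): print(n,np.round(telemetry.current_ee_pos(),4),np.round(telemetry.current_wrist_force(),1),np.round(telemetry.current_torque(),2),round(telemetry.current_opening(),4),round(telemetry.current_t(),2))
r.move_to([x,y,.20],Q); st('above')
g=r.move_l([x,y,.130],vel=.06,guard=15); st(('neck',g))
if not g:
    g=r.move_l([x,y,.1245],vel=.03,guard=15); st(('stopper',g))
    if not g:
        g=r.move_l([x,y,.1155],vel=.02,guard=30); st(('ledge',g)); r.hold(.2); st('hold')
cv2.imwrite('pics/s1.png',cv2.resize(vision.snapshot('side')[260:400,250:450,::-1],None,fx=4,fy=4))
E
```

```text
above [ 0.497  -0.258   0.2002] [ 1.1 -0.2 -0.7] [ 0.01 -0.01 -0.05] 0.0257 11.35
('neck', False) [ 0.497  -0.2582  0.1305] [ 0.5 -0.5 -0.9] [-0.05  0.04  0.  ] 0.0257 12.67
('stopper', False) [ 0.4965 -0.2579  0.1242] [-1.   0.5 -1.2] [-0.02  0.03 -0.02] 0.0258 13.0
('ledge', False) [ 0.497  -0.2582  0.1164] [-1.1  0.9  7.1] [0.21 0.22 0.07] 0.0256 13.6
hold [ 0.497  -0.2582  0.1165] [-1.5  1.2  6.6] [ 0.19  0.26 -0.02] 0.0258 13.8
```

View pics/s1.png

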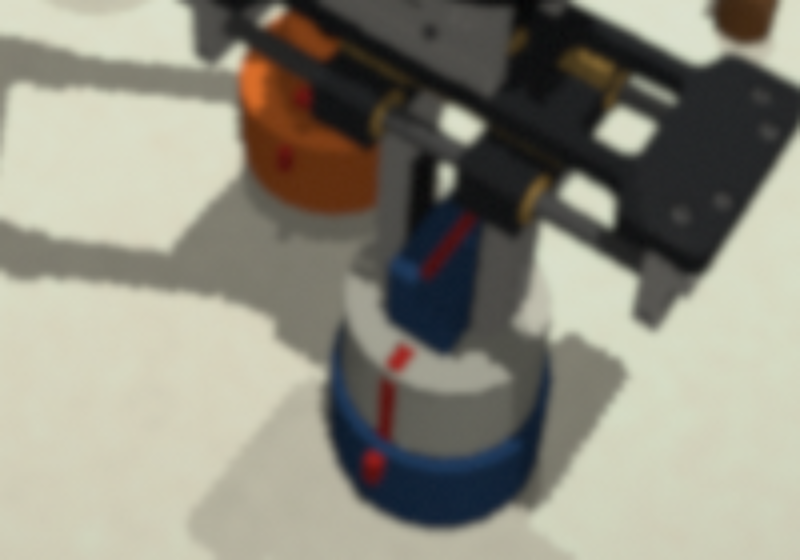

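The cap is over the lugs with the red marks in line, cap mark (388,410) above foot mark (373,467). Spring force is about 8 N, so the rim is roughly 1 mm off the ledge. I'll press until the ledge is felt, then twist.

```bash
python3 - <<'E'
from ext import *
rad=np.radians; x,y=.4967,-.258; yaw0=19.6-90
def st(n):
    F=telemetry.current_wrist_force(); T=Rw(telemetry.current_tool_rot()).as_matrix()[:,0]
    print(n,np.round(telemetry.current_ee_pos(),4),np.round(F,1),np.round(telemetry.current_torque(),2),'yaw',round(np.degrees(np.arctan2(T[1],T[0])),1),round(telemetry.current_opening(),4),round(telemetry.current_t(),2)); return F
gripper_to(0,f_grip=60)
z=.1155
while z>.1105:
    z-=.0005; r.move_l([x,y,z],vel=.01); r.hold(.1); F=st(round(z,4))
    if F[2]>17: break
for a in range(10,81,10):
    r.move_l([x,y,z],rot=down(rad(yaw0-min(a,75))),vel=.02); F=st(a)
    if abs(telemetry.current_torque()[2])>2.5: break
r.hold(.3); st('end')
cv2.imwrite('pics/s2.png',cv2.resize(vision.snapshot('side')[260:400,250:450,::-1],None,fx=4,fy=4))
open('z.txt','w').write(str(z))
E
```

```text
0.115 [ 0.497  -0.2582  0.1161] [-1.5  1.   7.4] [0.19 0.29 0.  ] yaw -70.4 0.0258 14.42
0.1145 [ 0.497  -0.2582  0.1156] [-1.6  1.4  8.1] [ 0.18  0.3  -0.03] yaw -70.4 0.0253 14.77
0.114 [ 0.497  -0.2582  0.1152] [-1.7  1.3  8.6] [0.2  0.26 0.04] yaw -70.4 0.0257 15.12
0.1135 [ 0.497  -0.2582  0.1152] [-1.9  0.7 10.4] [0.36 0.49 0.01] yaw -70.4 0.0256 15.47
0.113 [ 0.497  -0.2582  0.1152] [-2.1  0.1 13. ] [ 0.48  0.6  -0.09] yaw -70.4 0.0257 15.82
0.1125 [ 0.497  -0.2582  0.1152] [-3.7  2.2 16.2] [ 0.58  0.76 -0.  ] yaw -70.4 0.0258 16.17
0.112 [ 0.497  -0.2582  0.1151] [-2.8  2.5 18.7] [0.67 0.94 0.02] yaw -70.4 0.0253 16.52
10 [ 0.4975 -0.2589  0.1152] [-2.6  0.6 16.9] [ 0.45  0.79 -0.11] yaw -80.4 0.0254 16.84
20 [ 0.4977 -0.2592  0.1152] [-2.2  0.7 16.9] [ 0.33  0.81 -0.06] yaw -90.4 0.0258 17.17
30 [ 0.4978 -0.2595  0.1152] [-2.7 -0.  16.4] [ 0.3   0.73 -0.09] yaw -100.4 0.026 17.49
40 [ 0.4979 -0.2597  0.1152] [-2.9 -0.6 16. ] [ 0.22  0.69 -0.07] yaw -110.4 0.0258 17.82
50 [ 0.4979 -0.2598  0.1152] [-2.6 -0.9 16.6] [ 0.14  0.73 -0.02] yaw -120.4 0.0253 18.14
60 [ 0.4979 -0.2598  0.1152] [-2.6 -2.  17. ] [ 0.12  0.73 -0.03] yaw -130.4 0.0258 18.47
70 [ 0.4979 -0.2599  0.1152] [-2.9 -1.1 16.2] [ 0.14  0.73 -0.1 ] yaw -140.4 0.0254 18.79
80 [ 0.4973 -0.2588  0.1151] [-3.9  1.5 18.3] [0.6  0.85 0.39] yaw -145.3 0.0257 19.04
end [ 0.4973 -0.2588  0.1152] [-3.4  1.2 17.8] [0.55 0.82 0.41] yaw -145.3 0.0257 19.34
```

View pics/s2.png

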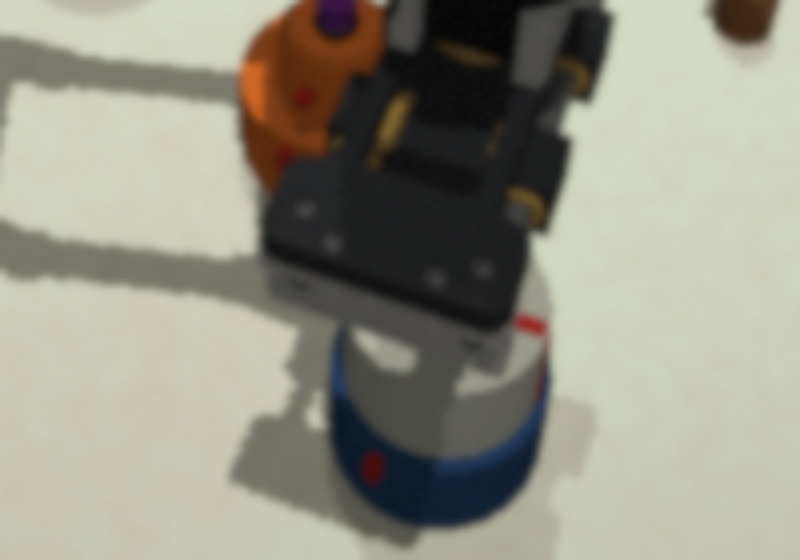

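The cap's red mark has moved round to (535,328), away from the foot mark at (373,467). The stop torque is about 0.4 N m, and the cap is seated with an 18 N reaction and the tool height unchanged at 0.1152. Handing in while holding.

```bash
python3 - <<'E'
from plant import r, telemetry
print(telemetry.current_ee_pos(),telemetry.current_wrist_force(),telemetry.current_t()); r.sign_off()
E
```

```text
[ 0.49726678 -0.25877424  0.11513644] [-3.48627836  0.37926899 17.63966467] 19.3917
the job is handed in; nothing more can be done
```

The cap is on the purple-stoppered blue pod, turned to the stop and pressed down on the ledge, and the gripper was still holding it when I handed in at 19.4 s.

- **Insertion:** the cap went over the lugs with the red marks in line. I pressed until the reaction rose from about 8 N to 18 N while the tool height stayed at 0.115 m, meaning the rim had met the ledge.
- **Twist:** I turned it 75° clockwise. Torque about the vertical rose to about 0.4 N m at the end, and the side picture shows the cap's red mark moved round from the foot's mark.
- **Last check before hand-in:** the push was about 18 N and the opening 25.7 mm on the 26 mm block, with the grip set to 60 N.
- **Position:** the tool ended within about 1 mm of the pod axis I measured.
- **Pod position:** two wrist views agreed to about 0.4 mm; the networks' estimates were 2–4 mm off these.
- **Left alone:** I did not touch the empty pod, orange look-alike, rack or dropper bottles. I took no final picture of all of them.

No check failed, and the sign-off reports no verdict.

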